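Walk the heavy riser block home against its stop buttons

ROBOT

A 6-joint arm with a two-finger parallel gripper is mounted at the origin on a cart in front of the work surface, level with it; the furniture and walls round the work are solid. World frame = base frame: x ahead of the robot, y to its left, z up, the work surface at z = 0. Lengths are in mm, angles in degrees, forces in N, time in s.
With the tool pointing down it reaches from about 275 to 725 mm from the base axis. Payload 5.6 kg.
Tool frame: the origin (TCP) lies on the front face of the gripper's body, between the roots of the fingers; the fingertips stand 73 mm ahead of it and the grasp point (between the pads) lies 54 mm ahead of it; z points along the fingers, y is the line along which they close (so a half turn about z gives the same grasp; the last joint's range is limited). The gripper opens to 85 mm and grips with 20 to 120 N. Pads are 22 mm wide; open, the fingers measure 114 mm over their backs; the gripper's body (76 mm by 85 mm) begins 54 mm behind the grasp point. The pads swing forward as they close: fully open they stand 13 mm farther back than shut.
Start: joints at [82.426, 14.616, 6.199, 0, -81.583, -16.306], TCP at [222.633, 502.919, 303.883] pointing down, gripper open.
Joint ranges: [-168.99, 168.99], [-69.2, 112.95], [-62.41, 85.93], [-164.36, 98.24], [-168.68, -3.75], [-174.98, 174.98]. Speed limits (degrees/s): [147.25, 147.25, 180, 180, 180, 180].

INTERFACE

Orientations are given as [roll, pitch, yaw] about the fixed x, y, z axes, in that order (R = Rz(yaw) Ry(pitch) Rx(roll)).
In Python, from workcell import bot, cams gives the robot as it stands.
- The arm moves only by the shell command python3 -m jog 'ROWS'. ROWS is a JSON object of lists of equal length, an entry for each row: "delta_rot": the turn, a rotation vector about the tool's x, y, z in degrees, a list of three; "offset": the shift along the tool's x, y, z in mm, a list of three; "fingers": the finger opening in mm, from 0 to 85.4. A call has 1 to 10 rows; each row shifts and turns the commanded pose from where the row before left it, along the tool's axes as they then stand; what a row does not reach is not made up. A row lasts 1/10 s, in which the tool goes at most 50 mm and 8.59 degrees, less where a joint would pass 70% of its speed; a pose out of reach is approached as far as the arm can. A call with a gripper value outside its range is refused whole. The fingers move at their own pace and stop on an object; the grip force is fixed at half the most. Time passes only in rows, so rows that do not move let the fingers close. It gives the time, the measured TCP pose, the force, the opening and the grip force at its end, in the units of the state.
- bot.state(): the state, without advancing time (a new reading comes with each control period).
- cams.read_camera(name): name is "scene" or "top" or "wrist"; returns a dict with "color" (384x512x3 uint8, red, green, blue), "intrinsics" (3x3 intrinsics, pixels), "R" (3x3) and "t" (3): a world point X has camera coordinates R X + t; the wrist camera has in their place "tool_from_camera" (4x4, takes a point from camera to tool coordinates, whose origin is the TCP and whose axes are the flange's). Camera axes: x right, y down, z forward; pixel columns grow to the right and rows downward; lengths in mm; the calibration is good to about 2 mm. The wrist camera is an equidistant fisheye: a pixel r from the principal point sees the ray r / f radians off the axis. A picture is of the moment at which its call begins: read the wrist's pose just before it. There is no depth.
- bot.close_job(): hands the job in; it is judged then, once.
The state is a dict: "time": time; "joints": joint angles; "joint_velocities": joint speeds; "joint_torque": joint torques, N m; "ee_pos": TCP position; "orientation": TCP orientation; "wrist_force": force on the tool from outside, world axes, zero at the start; "moment": the same for the moment, N m; "grip_width": opening from 0.0 (shut) to 1.0 (fully open); "finger_force": force on a finger pad.
Only numpy, scipy, OpenCV 4.12 (cv2) and the standard library are available. Lean on these libraries where they do the work, as an engineer would, in place of code of your own. Each camera call takes 0.05 s, during which the arm holds its last target. There are 200 camera calls.

TASK

Walk the heavy steel riser block forward to the back stop by pushing its near long face close to one end and then the other, so that it swings ahead an end at a time: each swing should carry it past square to the stop by some 7 to 12 degrees (never as much as 20), with at least one good swing each way before it reaches the buttons. Then press its ends home, with a firm push of about 18 N near an end, until its far face sits flush on both buttons, and leave it there untouched. Never push with 22 N or more (a push in the middle of the face needs more than that), do not lift or tip the block, and leave the other things on the bench alone.

Things in the scene. Friction and masses are not known exactly. Their poses are not given: they have to be found in the camera images.
- riser_block: heavy loose steel block, 100 (x) x 240 (y) x 48 mm high, about 4.3 kg; slippery plastic strip on its near face, 7 to 41 mm high; four round rubber feet at x = +-22, y = +-58 mm. Origin: centre of underside; x to the back stop, y to its left end. Pushed in the middle it slides only above 22 N; pushed within 25 mm of an end at 9 to 14 N, turning about the feet of the other end
- back_stop: fixed aluminium angle bar, 270 mm long, 45 mm high, with two black rubber buttons on its near side. Origin: on the bench midway below the button faces; x away from the robot, square to the bar, y left, z up. Block home: its origin 50 mm before this one, axes agreeing. At the start it is 100 to 124 mm before it, within 10 mm of centred and 0.04 rad of square
- button_left: the left button, 22 mm across, standing 10 mm out of the bar, fixed, hard (gives under 1 mm). Origin: centre of its front face, 75 mm left of the stop's middle, 25 mm above the bench
- button_right: the right button, the same, 75 mm right of the stop's middle
- block_far_left (a point): point on the far face of the block, 75 mm to the left of its middle, 25 mm above its underside: it meets the left button
- block_far_right (a point): the same point 75 mm to the right: it meets the right button
- ink_pad: bystander: flat closed blue tin, 62x77x17 mm, left of the block's path. Origin: centre of its underside
- tape_roll: bystander: roll of gold tape lying flat, 88 mm across, 21 mm high, right of the block's path. Origin: centre of its underside
- loupe: bystander: black eye loupe, 39 mm across, 31 mm high, behind the back stop. Origin: centre of its underside
- gauge_block: bystander: steel gauge block, 32x60x14 mm, behind the back stop. Origin: centre of its underside
- eraser: bystander: eraser in a sleeve, 23x49x13 mm, behind the back stop. Origin: centre of its underside
- screwdriver: bystander: small screwdriver with a red handle, 21x148x20 mm, to the right. Origin: centre of its underside

How it is judged (in metres and radians):
On the way, in this order (a step that is already met when the one before it is completed fails the run):
1. one end is swung ahead: the block is turned more than 5 degrees (0.087 rad) from square to the stop (angle between the x axis of riser_block and the x axis of back_stop, either way round above 0.087 rad), for 0.05 s.
2. the other end is brought up: the block comes square to the stop again (within 0.05 rad), at least 6 mm nearer than it started (angle between the x axis of riser_block and the x axis of back_stop, either way round below 0.05 rad and distance of riser_block from where it was at the start of the episode above 0.006 m), for 0.02 s.
3. that end is swung ahead in turn: more than 5 degrees from square again (angle between the x axis of riser_block and the x axis of back_stop, either way round above 0.087 rad), for 0.05 s.
4. the far face is flush on both buttons (within 2.5 mm, 0.02 rad) and pressed against a button with more than 1 N (x of each of block_far_left, block_far_right in the frame of back_stop above -0.0025 m and angle between the x axis of riser_block and the x axis of back_stop, either way round below 0.02 rad and (contact force between riser_block and button_left above 1 N or contact force between riser_block and button_right above 1 N)), for 0.1 s.
At the end, for the whole second after the job is handed in: The block stands on the bench at rest, its far face within 2.5 mm of both buttons and within 0.02 rad of square to the stop, within 40 mm of centred on it; the bystanders are within 20 mm of where they stood (x of each of block_far_left, block_far_right in the frame of back_stop above -0.0025 m and y of riser_block in the frame of back_stop between -0.04 and 0.04 m and angle between the x axis of riser_block and the x axis of back_stop, either way round below 0.02 rad and height (world z) of riser_block below 0.004 m and linear speed of riser_block below 0.01 m/s and distance of each of ink_pad, tape_roll, loupe, gauge_block, screwdriver, eraser from where it was at the start of the episode below 0.02 m); the robot touches nothing.
It fails at once if the robot pushes on the block with more than 22 N (contact force between any of the fingers, the arm and riser_block above 22 N).
It fails at once if the block is turned more than 20 degrees (0.35 rad) from square to the stop (angle between the x axis of riser_block and the x axis of back_stop, either way round above 0.35 rad).
It fails at once if the block is tipped more than 0.08 rad or lifted more than 8 mm (angle between riser_block's own z axis and vertical above 0.08 rad or height (world z) of riser_block above 0.008 m).
It fails at once if a bystander (tin, tape roll, loupe, gauge block, eraser or screwdriver) is moved more than 20 mm (distance of any of ink_pad, tape_roll, loupe, gauge_block, screwdriver, eraser from where it was at the start of the episode above 0.02 m).
It also fails if it takes over 72 s, if anything falls off the work surface, if the arm or the gripper's body presses on something with over 40 N, if the wrist force passes 120 N, or if a joint passes its speed limit or range.

## Working session

There is one attempt and no reset: what is moved stays moved. The work goes in short steps, Python scripts to look and compute and a shell command to move; the robot and the scene stay as the last step left them, time stands still between calls to the robot, and variables do not carry over. Pictures are saved under pics/ and viewed, at most 10 in all, crops included, and the job is handed in when it is done.

```bash
ls; mkdir -p pics; python3 - <<'E'
from workcell import bot,cams
import cv2,numpy as np
print(bot.state())
a=[]
for n in ["scene","top"]:
    d=cams.read_camera(n); np.savez(f"pics/{n}0.npz",**d)
    cv2.imwrite(f"pics/{n}0.png",d["color"][:,:,::-1]); print(n,d["intrinsics"],d["R"],d["t"])
E
```

```text
pics
{'time': 0.0, 'joints': array([ 8.24244706e+01,  1.46557645e+01,  6.13048515e+00, -2.83818902e-02,
       -8.15832451e+01, -1.63055538e+01]), 'joint_velocities': array([-0.09784129, -0.03360468,  0.04878353,  0.09296356, -0.07663015,
       -0.0074492 ]), 'joint_torque': array([ 1.17512296e-03, -3.86624944e+01,  2.37936991e+01,  5.36493346e+00,
       -6.26374473e-03,  2.63050441e-05]), 'ee_pos': array([222.46086681, 502.6137296 , 302.96619755]), 'orientation': array([ 1.79887959e+02, -3.53023676e-03, -2.38852606e+01]), 'wrist_force': array([ 0.44730402, -0.00817831, -0.39287765]), 'moment': array([-0.0112425 ,  0.0440667 , -0.04363745]), 'finger_force': 0.0, 'grip_width': 0.999934023073739}
scene [[384.48192943   0.         255.89488234]
 [  0.         384.48192943 192.65666464]
 [  0.           0.           1.        ]] [[ 0.70447255 -0.70957685 -0.01480257]
 [-0.3580203  -0.33728179 -0.87066783]
 [ 0.6128131   0.6186612  -0.49164868]] [-449.29260329  261.125913    823.38843038]
top [[407.09955533   0.         254.88821174]
 [  0.         407.09955533 189.09703711]
 [  0.           0.           1.        ]] [[ 0.00594028 -0.99993109 -0.01012611]
 [-0.99535817 -0.0049398  -0.09611303]
 [ 0.09605639  0.01065004 -0.99531892]] [ -36.82164897  602.33377327 1212.81565615]
```

View pics/top0.png

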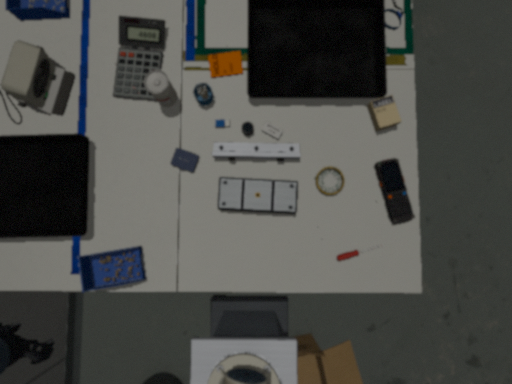

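View pics/scene0.png

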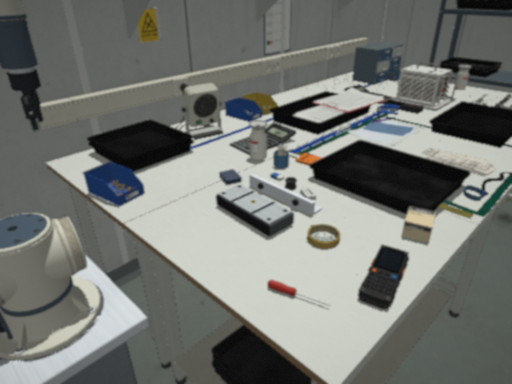

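```bash
python3 - <<'E'
import cv2,numpy as np
c=np.load("pics/top0.npz")["color"][130:225,200:315,::-1]
cv2.imwrite("pics/crop0.png",cv2.resize(c,None,fx=6,fy=6,interpolation=cv2.INTER_NEAREST))
E
```

```text
(no output)
```

View pics/crop0.png

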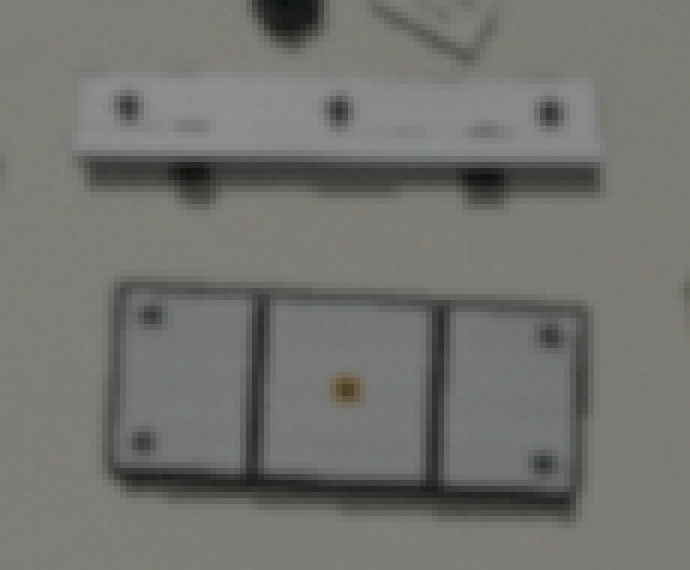

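```bash
cat > h.py <<'E'
import cv2,numpy as np
from workcell import bot,cams
S=6
def cast(d,uv,z):
    K,R,t=d["intrinsics"],d["R"],d["t"]; uv=np.atleast_2d(uv)
    r=np.c_[uv,np.ones(len(uv))]@np.linalg.inv(K).T@R; c=-R.T@t
    return c+r*((z-c[2])/r[:,2])[:,None]
def blobs(d):
    """minAreaRects (px) of the bluish-grey metal tops"""
    im=cv2.resize(d["color"][125:235,200:315].astype(np.float32),None,fx=S,fy=S,interpolation=cv2.INTER_CUBIC)
    m=((im[...,2]-im[...,0]>-3)&(im.sum(2)>240)).astype(np.uint8)
    m=cv2.morphologyEx(m,cv2.MORPH_OPEN,np.ones((7,7))); m=cv2.morphologyEx(m,cv2.MORPH_CLOSE,np.ones((31,31)))
    cs,_=cv2.findContours(m,cv2.RETR_EXTERNAL,cv2.CHAIN_APPROX_NONE)
    return m,[c[:,0] /S+[200-.5+.5/S,125-.5+.5/S] for c in cs if cv2.contourArea(c)>4000]
def rect(d,c,z):
    p=cast(d,c,z)[:,:2].astype(np.float32); (cx,cy),(w,h),a=cv2.minAreaRect(p)
    b=cv2.boxPoints(((cx,cy),(w,h),a)); e=max((b[1]-b[0],b[2]-b[1]),key=np.linalg.norm)
    ang=np.degrees(np.arctan2(-e[0],e[1])); ang=(ang+90)%180-90   # yaw of x axis
    return cx,cy,max(w,h),min(w,h),ang
E
python3 - <<'E'
from h import *
d=dict(np.load("pics/top0.npz")); im=d["color"].astype(int)
for p in [(190,230),(190,280),(150,255),(200,310),(165,255)]: print(p,im[p])
m,cs=blobs(d); cv2.imwrite("pics/m.png",m*255)
for c in cs:
    for z in (45,48): print(z,np.round(rect(d,c,z),1))
h=cv2.cvtColor(d["color"][170:215,210:305],cv2.COLOR_RGB2HSV); g=(h[...,1]>90)&(h[...,2]>60)
v,u=np.nonzero(g); print("gold",cast(d,[u.mean()+210,v.mean()+170],48))
E
```

```text
(190, 230) [118 120 119]
(190, 280) [117 119 119]
(150, 255) [101 103 104]
(200, 310) [123 123 116]
(165, 255) [125 125 118]
45 [586.7 -40.8 237.5  93.4  -2.5]
48 [586.4 -40.8 236.9  93.2  -2.5]
45 [722.5 -35.9 270.9  46.1  -0.9]
48 [722.  -36.  270.2  46.   -0.9]
gold [[585.18603187 -40.91691394  48.        ]]
```

View pics/m.png

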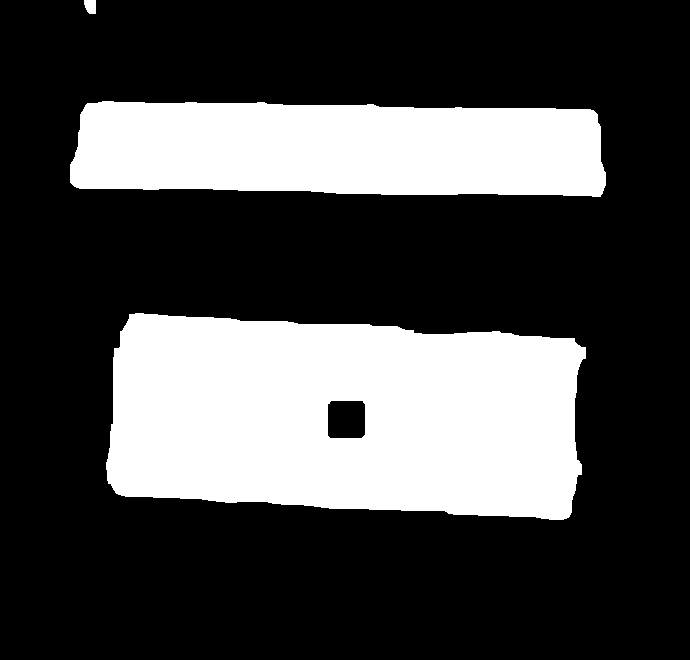

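```bash
python3 -m jog '{"delta_rot":[[0,0,-8],[0,0,-8],[0,0,-7.9],[0,0,0]],"offset":[[0,0,0],[0,0,0],[0,0,0],[0,0,0]],"fingers":[0,0,0,0]}'
python3 -m jog '{"delta_rot":[[0,0,0],[0,0,0],[0,0,0],[0,0,0],[0,0,0],[0,0,0],[0,0,0],[0,0,0],[0,0,0],[0,0,0]],"offset":[[24,40,8],[24,40,8],[24,40,8],[24,40,8],[24,40,8],[24,40,8],[24,40,8],[24,40,8],[24,40,8],[24,40,8]],"fingers":[0,0,0,0,0,0,0,0,0,0]}'
cat >> h.py <<'E'
def edge(d,c,z,side,y0,y1):
    """line x = a*y+b along near (side=-1) or far (+1) edge of a contour"""
    p=cast(d,c,z)[:,:2]; cx=p[:,0].mean(); cy=p[:,1].mean()
    a,b=np.polyfit(*p[:,::-1].T,1); p=p[(side*(p[:,0]-a*p[:,1]-b)>0)&(p[:,1]>cy+y0)&(p[:,1]<cy+y1)]
    a,b=np.polyfit(p[:,1],p[:,0],1)
    for _ in range(3):
        q=np.abs(p[:,0]-a*p[:,1]-b)<1.5; a,b=np.polyfit(p[q,1],p[q,0],1)
    return a,b
def look(d=None):
    d=d or cams.read_camera("top"); m,cs=blobs(d)
    cs=sorted([c for c in cs if len(c)>600],key=lambda c:c[:,1].mean())
    st=-np.degrees(np.arctan(edge(d,cs[0],45,-1,-120,120)[0]))
    ab=[edge(d,cs[-1],48,s,-105,105)[0] for s in(-1,1)]
    h=cv2.cvtColor(d["color"][130:225,205:310],cv2.COLOR_RGB2HSV); g=(h[...,1]>90)&(h[...,2]>60)
    v,u=np.nonzero(g); w=h[...,1][g].astype(float)
    k=np.abs(u-np.median(u))+np.abs(v-np.median(v))<6; u,v,w=u[k],v[k],w[k]
    c=cast(d,[np.average(u,weights=w)+205,np.average(v,weights=w)+130],48)[0,:2]
    a,b=edge(d,cs[0],45,-1,-120,120)
    return st,-np.degrees(np.arctan(ab)),c,a*c[1]+b-10
def rep():
    s=bot.state(); print("t%.2f"%s["time"],"tcp",np.round(s["ee_pos"],1),"F",np.round(s["wrist_force"],1))
    try:
        st,a,c,bx=look(); print("stop yaw %.2f  block yaw near %.2f far %.2f  centre"%(st,*a),np.round(c,1),"button x %.1f dist %.1f"%(bx,bx-c[0]))
    except Exception as e: print("look failed",e)
E
python3 - <<'E'
from h import *
print(look(dict(np.load("pics/top0.npz")))); rep(); print(bot.state()["orientation"])
E
```

```text
time: 0.5
ee_pos: [222.6, 502.8, 303.4]
orientation: [179.9, 0.0, 0.1]
wrist_force: [0.5, 0.3, -0.1]
grip_width: 0.331
finger_force: 0.0
time: 1.5
ee_pos: [463.3, 101.2, 223.6]
orientation: [-180.0, -0.0, -0.2]
wrist_force: [1.4, 0.5, 0.1]
grip_width: -0.003
finger_force: 0.0
(np.float64(-0.7330115498405932), array([-2.77621104, -2.90913487]), array([585.11590617, -40.93395153]), np.float64(690.2825590229224))
t1.50 tcp [463.3 101.2 223.6] F [1.4 0.5 0.1]
stop yaw -0.74  block yaw near -2.74 far -2.92  centre [585.5 -41.2] button x 690.1 dist 104.6
[ 1.79824290e+02  1.10703995e-01 -4.35078929e-01]
```

```bash
python3 -m jog '{"delta_rot":[[0,0,0],[0,0,0],[0,0,0],[0,0,0],[0,0,0],[0,0,0],[0,0,0],[0,0,0]],"offset":[[25,15,10],[25,14,20],[0,0,40],[0,0,40],[0,0,28],[0,0,0],[3,0,0],[3,0,0]],"fingers":[0,0,0,0,0,0,0,0]}'
python3 -m jog '{"delta_rot":[[0,0,0],[0,0,0],[0,0,0],[0,0,0],[0,0,0],[0,0,0]],"offset":[[1,0,0],[1,0,0],[1,0,0],[1,0,0],[1,0,0],[0,0,0]],"fingers":[0,0,0,0,0,0]}'
python3 -c "from h import *;rep()"
```

```text
time: 2.35
ee_pos: [520.3, 74.6, 87.9]
orientation: [-179.9, -0.2, -0.0]
wrist_force: [-0.5, 0.4, 0.2]
grip_width: -0.005
finger_force: 0.0
time: 2.95
ee_pos: [523.9, 74.0, 85.9]
orientation: [180.0, -0.0, 0.0]
wrist_force: [0.4, 0.2, -0.6]
grip_width: -0.0
finger_force: 0.0
t2.95 tcp [523.9  74.   85.9] F [ 0.4  0.2 -0.6]
stop yaw -0.73  block yaw near -2.96 far -2.74  centre [584.9 -40.6] button x 690.0 dist 105.1
```

```bash
for i in 1; do python3 -m jog '{"delta_rot":[[0,0,0],[0,0,0],[0,0,0]],"offset":[[1,0,0],[1,0,0],[1,0,0]],"fingers":[0,0,0]}' | grep -E "ee_pos|force"
python3 -m jog '{"delta_rot":[[0,0,0],[0,0,0]],"offset":[[1,0,0],[1,0,0]],"fingers":[0,0]}'| grep -E "ee_pos|wrist"
python3 -m jog '{"delta_rot":[[0,0,0],[0,0,0]],"offset":[[1,0,0],[1,0,0]],"fingers":[0,0]}'| grep -E "ee_pos|wrist"
python3 -m jog '{"delta_rot":[[0,0,0],[0,0,0]],"offset":[[1,0,0],[1,0,0]],"fingers":[0,0]}'| grep -E "ee_pos|wrist"
done; python3 -c "from h import *;rep()"
```

```text
ee_pos: [526.9, 74.0, 85.9]
wrist_force: [0.2, 0.4, 0.8]
finger_force: 0.0
ee_pos: [528.5, 74.0, 85.7]
wrist_force: [-1.8, 1.5, 0.6]
ee_pos: [529.0, 73.6, 85.1]
wrist_force: [-8.1, 1.9, 0.8]
ee_pos: [529.3, 73.3, 84.5]
wrist_force: [-11.5, 1.8, 4.2]
t3.90 tcp [529.3  73.3  84.5] F [-11.5   1.8   4.2]
stop yaw -0.74  block yaw near -5.11 far -2.84  centre [585.5 -41.1] button x 690.0 dist 104.5
```

```bash
python3 -m jog '{"delta_rot":[[0,0,0],[0,0,0],[0,0,0]],"offset":[[0.5,0,0],[0.5,0,0],[0.5,0,0]],"fingers":[0,0,0]}' | grep -E "ee_pos|wrist"
python3 -m jog '{"delta_rot":[[0,0,0],[0,0,0]],"offset":[[0.5,0,0],[0.5,0,0]],"fingers":[0,0]}'| grep -E "ee_pos|wrist"
python3 -m jog '{"delta_rot":[[0,0,0],[0,0,0]],"offset":[[0.5,0,0],[0.5,0,0]],"fingers":[0,0]}'| grep -E "ee_pos|wrist"
python3 -c "from h import *;rep()"
```

```text
ee_pos: [530.1, 73.2, 84.2]
wrist_force: [-11.5, 1.7, 3.4]
ee_pos: [530.9, 73.4, 84.1]
wrist_force: [-12.8, 1.7, 4.2]
ee_pos: [532.0, 73.6, 84.0]
wrist_force: [-11.9, 3.3, 2.9]
t4.65 tcp [532.   73.6  84. ] F [-11.9   3.3   2.9]
stop yaw -0.74  block yaw near -5.28 far -3.69  centre [585.8 -41.1] button x 690.0 dist 104.2
```

```bash
python3 -m jog '{"delta_rot":[[0,0,0],[0,0,0],[0,0,0],[0,0,0]],"offset":[[1,0,0],[1,0,0],[1,0,0],[1,0,0]],"fingers":[0,0,0,0]}' | grep -E "ee_pos|wrist"
python3 -m jog '{"delta_rot":[[0,0,0],[0,0,0],[0,0,0],[0,0,0]],"offset":[[1,0,0],[1,0,0],[1,0,0],[1,0,0]],"fingers":[0,0,0,0]}' | grep -E "ee_pos|wrist"
python3 -c "from h import *;rep()"
```

```text
ee_pos: [536.3, 73.9, 83.8]
wrist_force: [-9.8, 3.6, -1.2]
ee_pos: [540.4, 74.0, 83.7]
wrist_force: [-9.4, 4.4, -0.4]
t5.50 tcp [540.4  74.   83.7] F [-9.4  4.4 -0.4]
stop yaw -0.75  block yaw near -9.11 far -6.73  centre [588.9 -40.2] button x 690.0 dist 101.1
```

```bash
python3 -m jog '{"delta_rot":[[0,0,0],[0,0,0],[0,0,0],[0,0,0],[0,0,0],[0,0,0]],"offset":[[1.5,0,0],[1.5,0,0],[1.5,0,0],[1.5,0,0],[1.5,0,0],[1.5,0,0]],"fingers":[0,0,0,0,0,0]}' | grep -E "ee_pos|wrist"
python3 -c "from h import *;rep()"
```

```text
ee_pos: [549.5, 74.2, 83.7]
wrist_force: [-11.0, 4.8, -0.9]
t6.15 tcp [549.5  74.2  83.7] F [-11.    4.8  -0.9]
stop yaw -0.75  block yaw near -12.51 far -9.95  centre [592.  -40.2] button x 690.0 dist 98.0
```

```bash
python3 -m jog '{"delta_rot":[[0,0,0],[0,0,0],[0,0,0],[0,0,0],[0,0,0],[0,0,0],[0,0,0],[0,0,0],[0,0,0]],"offset":[[-15,0,0],[-45,0,0],[0,46,0],[0,46,0],[0,46,0],[0,46,0],[0,47,0],[0,0,0],[4,0,0]],"fingers":[0,0,0,0,0,0,0,0,0]}' | grep -E "ee_pos|wrist"
python3 -c "from h import *;rep()"
```

```text
ee_pos: [497.3, -158.2, 85.9]
wrist_force: [0.2, 0.4, -0.4]
t7.10 tcp [ 497.3 -158.2   85.9] F [ 0.2  0.4 -0.4]
stop yaw -0.75  block yaw near -1.60 far -10.18  centre [592.8 -40.1] button x 690.0 dist 97.3
```

```bash
python3 -m jog '{"delta_rot":[[0,0,0],[0,0,0],[0,0,0],[0,0,0],[0,0,0],[0,0,0],[0,0,0]],"offset":[[2,0,0],[2,0,0],[2,0,0],[2,0,0],[2,0,0],[1,0,0],[1,0,0]],"fingers":[0,0,0,0,0,0,0]}' | grep -E "ee_pos|wrist"
python3 -m jog '{"delta_rot":[[0,0,0],[0,0,0],[0,0,0],[0,0,0]],"offset":[[1,0,0],[1,0,0],[1,0,0],[1,0,0]],"fingers":[0,0,0,0]}' | grep -E "ee_pos|wrist"
python3 -m jog '{"delta_rot":[[0,0,0],[0,0,0],[0,0,0]],"offset":[[1,0,0],[1,0,0],[1,0,0]],"fingers":[0,0,0]}' | grep -E "ee_pos|wrist"
python3 -c "from h import *;rep()"
```

```text
ee_pos: [509.4, -156.9, 85.9]
wrist_force: [0.2, -0.8, -0.7]
ee_pos: [513.4, -157.0, 85.9]
wrist_force: [-0.1, -0.7, 0.6]
ee_pos: [514.9, -157.0, 85.3]
wrist_force: [-5.5, -0.2, 2.0]
t8.55 tcp [ 514.9 -157.    85.3] F [-5.5 -0.2  2. ]
look failed Weights sum to zero, can't be normalized
  return _methods._mean(a, axis=axis, dtype=dtype,
  ret = ret.dtype.type(ret / rcount)
```

```bash
cat >> h.py <<'E'
def rep():
    s=bot.state(); print("t%.2f"%s["time"],"tcp",np.round(s["ee_pos"],1),"F",np.round(s["wrist_force"],1))
    d=cams.read_camera("top"); np.savez("pics/last.npz",**d); m,cs=blobs(d)
    cs=sorted([c for c in cs if len(c)>600],key=lambda c:c[:,1].mean())
    a,b=edge(d,cs[0],45,-1,-120,120); bx=lambda y:a*y+b-10
    p=cast(d,np.vstack([c for c in cs[1:]]),48); p=p[(p[:,1]>-165)&(p[:,1]<85)]
    q=np.array([(p[k,0].max(),y) for y in range(-140,60,2) for k in [np.abs(p[:,1]-y)<1.5] if k.any()])
    a2,b2=np.polyfit(q[:,1],q[:,0],1)
    for _ in range(6):
        k=np.abs(q[:,0]-a2*q[:,1]-b2)<2.5; a2,b2=np.polyfit(q[k,1],q[k,0],1)
    y=-38; print("stop yaw %.2f blk yaw %.2f rel %.2f (%d pts); gaps at y+75,0,-75:"%(-np.degrees(np.arctan(a)),-np.degrees(np.arctan(a2)),np.degrees(np.arctan(a)-np.arctan(a2)),k.sum()),[round(float(bx(Y)-a2*Y-b2),1) for Y in(y+75,y,y-75)])
E
python3 -m jog '{"delta_rot":[[0,0,0],[0,0,0]],"offset":[[1,0,0],[1,0,0]],"fingers":[0,0]}' | grep -E "ee_pos|wrist"
python3 -c "from h import *;rep()"
```

```text
ee_pos: [515.3, -157.0, 84.8]
wrist_force: [-9.7, -0.8, 2.5]
t8.80 tcp [ 515.3 -157.    84.8] F [-9.7 -0.8  2.5]
stop yaw -0.75 blk yaw -10.08 rel -9.33 (97 pts); gaps at y+75,0,-75: [37.1, 49.4, 61.8]
```

```bash
python3 -m jog '{"delta_rot":[[0,0,0],[0,0,0],[0,0,0],[0,0,0]],"offset":[[0.5,0,0],[0.5,0,0],[0.5,0,0],[0.5,0,0]],"fingers":[0,0,0,0]}' | grep -E "ee_pos|wrist"
python3 -m jog '{"delta_rot":[[0,0,0],[0,0,0],[0,0,0],[0,0,0],[0,0,0]],"offset":[[1,0,0],[1,0,0],[1,0,0],[1,0,0],[1,0,0]],"fingers":[0,0,0,0,0]}' | grep -E "ee_pos|wrist"
python3 -m jog '{"delta_rot":[[0,0,0],[0,0,0],[0,0,0],[0,0,0],[0,0,0]],"offset":[[1.5,0,0],[1.5,0,0],[1.5,0,0],[1.5,0,0],[1.5,0,0]],"fingers":[0,0,0,0,0]}' | grep -E "ee_pos|wrist"
python3 -c "from h import *;rep()"
```

```text
ee_pos: [515.9, -157.1, 84.3]
wrist_force: [-13.0, 0.0, 3.8]
ee_pos: [520.4, -157.7, 83.9]
wrist_force: [-11.9, -4.2, 0.9]
ee_pos: [527.4, -159.0, 83.9]
wrist_force: [-12.5, -10.8, 0.1]
t10.25 tcp [ 527.4 -159.    83.9] F [-12.5 -10.8   0.1]
stop yaw -0.75 blk yaw -6.01 rel -5.26 (100 pts); gaps at y+75,0,-75: [38.7, 45.6, 52.6]
```

```bash
python3 -m jog '{"delta_rot":[[0,0,0],[0,0,0],[0,0,0]],"offset":[[-0.5,2,0],[0,2,0],[0,2,0]],"fingers":[0,0,0]}' | grep -E "ee_pos|wrist"
python3 -m jog '{"delta_rot":[[0,0,0],[0,0,0],[0,0,0],[0,0,0],[0,0,0]],"offset":[[1,0.2,0],[1,0.2,0],[1,0.2,0],[1,0.2,0],[1,0.2,0]],"fingers":[0,0,0,0,0]}' | grep -E "ee_pos|wrist"
python3 -c "from h import *;rep()"
```

```text
ee_pos: [528.9, -162.6, 84.1]
wrist_force: [-8.1, 2.2, 0.1]
ee_pos: [533.0, -164.4, 84.1]
wrist_force: [-11.9, -3.1, 1.7]
t11.10 tcp [ 533.  -164.4   84.1] F [-11.9  -3.1   1.7]
stop yaw -0.74 blk yaw -4.19 rel -3.45 (97 pts); gaps at y+75,0,-75: [39.5, 44.0, 48.5]
```

```bash
python3 -m jog '{"delta_rot":[[0,0,0],[0,0,0],[0,0,0],[0,0,0],[0,0,0]],"offset":[[1.5,0.4,0],[1.5,0.4,0],[1.5,0.4,0],[1.5,0.4,0],[1.5,0.4,0]],"fingers":[0,0,0,0,0]}' | grep -E "ee_pos|wrist"
python3 -m jog '{"delta_rot":[[0,0,0],[0,0,0],[0,0,0],[0,0,0]],"offset":[[1.5,0.2,0],[1.5,0.2,0],[1.5,0,0],[1.5,0,0]],"fingers":[0,0,0,0]}' | grep -E "ee_pos|wrist"
python3 -c "from h import *;rep()"
```

```text
ee_pos: [540.5, -166.7, 84.0]
wrist_force: [-10.4, -4.7, 0.1]
ee_pos: [546.7, -167.0, 83.9]
wrist_force: [-10.5, -3.7, -0.5]
t12.05 tcp [ 546.7 -167.    83.9] F [-10.5  -3.7  -0.5]Traceback (most recent call last):
  File "<string>", line 1, in <module>
    from h import *;rep()
                    ~~~^^
  File "h.py", line 49, in rep
    p=cast(d,np.vstack([c for c in cs[1:]]),48); p=p[(p[:,1]>-165)&(p[:,1]<85)]
             ~~~~~~~~~^^^^^^^^^^^^^^^^^^^^^
    return _nx.concatenate(arrs, 0, dtype=dtype, casting=casting)
           ~~~~~~~~~~~~~~~^^^^^^^^^^^^^^^^^^^^^^^^^^^^^^^^^^^^^^^
ValueError: need at least one array to concatenate
```

```bash
python3 - <<'E'
from h import *
d=dict(np.load("pics/last.npz")); m,cs=blobs(d); print([(len(c),c.mean(0)) for c in cs])
a=cv2.resize(d["color"][125:235,200:315,::-1],None,fx=5,fy=5,interpolation=cv2.INTER_NEAREST)
cv2.imwrite("pics/l1.png",a)
E
```

```text
[(1198, array([255.91833612, 149.44894268]))]
```

View pics/l1.png

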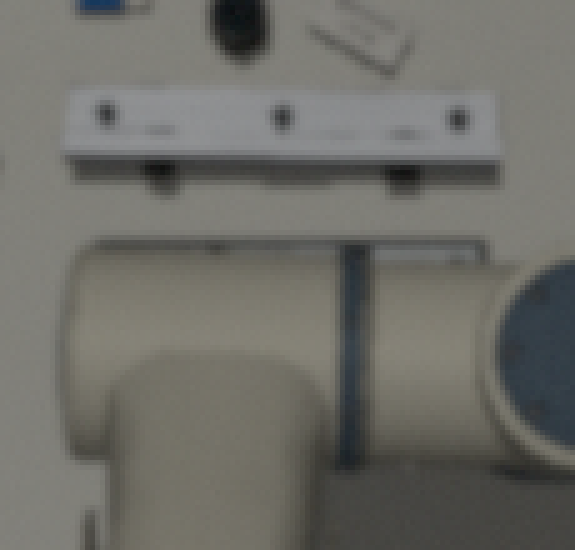

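```bash
cat >> h.py <<'E'
def far(d,v0=166):
    """far top edge of block: first drop from bench brightness going down each column"""
    g=cv2.GaussianBlur(d["color"].mean(2).astype(np.float32),(3,1),0); pts=[]
    for u in range(215,304):
        col=g[v0:v0+50,u]; T=np.median(g[v0:v0+3,215:304])
        i=np.argmax(col<T-22)
        if i>0: pts.append((u,v0+i-1+(col[i-1]-T+22)/(col[i-1]-col[i])))
    q=cast(d,np.array(pts),48)[:,:2]; best=None
    r=np.random.default_rng(0)
    for _ in range(400):
        i,j=r.choice(len(q),2,False)
        if abs(q[i,1]-q[j,1])<40: continue
        a=(q[i,0]-q[j,0])/(q[i,1]-q[j,1]); k=np.abs(q[:,0]-q[i,0]-a*(q[:,1]-q[i,1]))<1
        if abs(a)<.35 and (best is None or k.sum()>best.sum()): best=k
    for _ in range(2):
        a,b=np.polyfit(q[best,1],q[best,0],1); best=np.abs(q[:,0]-a*q[:,1]-b)<1.2
    return a,b,best.sum()
def rep(f=None,v0=166):
    if f: d=dict(np.load(f))
    else:
        s=bot.state(); print("t%.2f"%s["time"],"tcp",np.round(s["ee_pos"],1),"F",np.round(s["wrist_force"],1))
        d=cams.read_camera("top"); np.savez("pics/last.npz",**d)
    m,cs=blobs(d); c0=min([c for c in cs if len(c)>600],key=lambda c:c[:,1].mean())
    a,b=edge(d,c0,45,-1,-120,120); a2,b2,n=far(d,v0); y=-38
    print("blk yaw %.2f rel %.2f (%d cols); gaps L,mid,R:"%(-np.degrees(np.arctan(a2)),np.degrees(np.arctan(a)-np.arctan(a2)),n),[round(float(a*Y+b-10-a2*Y-b2),1) for Y in(y+75,y,y-75)])
E
python3 -c "
from h import *;rep('pics/top0.npz');rep('pics/last.npz')"
```

```text
blk yaw -2.77 rel -2.04 (77 cols); gaps L,mid,R: [53.1, 55.7, 58.4]
blk yaw 0.38 rel 1.13 (77 cols); gaps L,mid,R: [39.1, 37.6, 36.2]
```

```bash
python3 -m jog '{"delta_rot":[[0,0,0],[0,0,0],[0,0,0],[0,0,0],[0,0,0],[0,0,0]],"offset":[[1.5,0,0],[1.5,0,0],[1.5,0,0],[1.5,0,0],[1.5,0,0],[1.5,0,0]],"fingers":[0,0,0,0,0,0]}' | grep -E "ee_pos|wrist"
python3 -m jog '{"delta_rot":[[0,0,0],[0,0,0],[0,0,0],[0,0,0],[0,0,0]],"offset":[[1.5,0,0],[1.5,0,0],[1.5,0,0],[1.5,0,0],[1.5,0,0]],"fingers":[0,0,0,0,0]}' | grep -E "ee_pos|wrist"
python3 -c "from h import *;rep()"
```

```text
ee_pos: [555.4, -168.1, 84.0]
wrist_force: [-10.9, -8.1, -0.2]
ee_pos: [563.1, -168.8, 84.2]
wrist_force: [-9.4, -11.3, -1.0]
t13.20 tcp [ 563.1 -168.8   84.2] F [ -9.4 -11.3  -1. ]
blk yaw 3.67 rel 4.41 (15 cols); gaps L,mid,R: [36.1, 30.3, 24.5]
```

```bash
python3 -m jog '{"delta_rot":[[0,0,0],[0,0,0],[0,0,0],[0,0,0],[0,0,0],[0,0,0]],"offset":[[-5,0,0],[-6,0,0],[0,-6,0],[0,-6,0],[2,0,0],[0,0,0]],"fingers":[0,0,0,0,0,0]}' | grep -E "ee_pos|wrist"
python3 -c "from h import *;rep()
cv2.imwrite('pics/w1.png',cams.read_camera('wrist')['color'][:,:,::-1])"
```

```text
ee_pos: [558.1, -153.8, 85.5]
wrist_force: [-2.8, -0.1, 0.5]
t13.85 tcp [ 558.1 -153.8   85.5] F [-2.8 -0.1  0.5]
blk yaw 6.29 rel 7.03 (61 cols); gaps L,mid,R: [41.3, 32.1, 22.8]
```

View pics/w1.png

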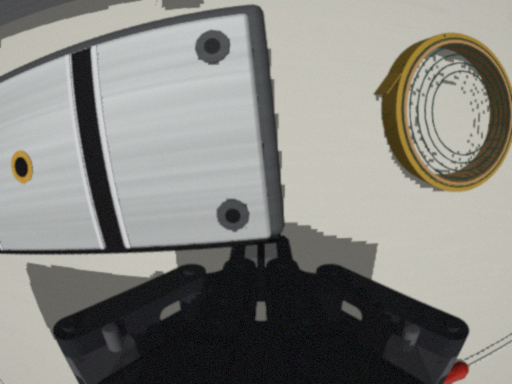

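```bash
python3 -m jog '{"delta_rot":[[0,0,0],[0,0,0],[0,0,0],[0,0,0],[0,0,0],[0,0,0]],"offset":[[1,0,0],[1,0,0],[1,0,0],[1,0,0],[1,0,0],[1,0,0]],"fingers":[0,0,0,0,0,0]}' | grep -E "ee_pos|wrist"
python3 -m jog '{"delta_rot":[[0,0,0],[0,0,0],[0,0,0]],"offset":[[1,0,0],[1,0,0],[1,0,0]],"fingers":[0,0,0]}' | grep -E "ee_pos|wrist"
python3 -c "from h import *;rep()"
```

```text
ee_pos: [560.2, -154.9, 84.5]
wrist_force: [-13.0, -2.1, 3.8]
ee_pos: [563.1, -155.6, 84.5]
wrist_force: [-13.0, -4.2, 3.0]
t14.85 tcp [ 563.1 -155.6   84.5] F [-13.   -4.2   3. ]
blk yaw 6.52 rel 7.26 (22 cols); gaps L,mid,R: [39.7, 30.1, 20.6]
```

```bash
python3 -m jog '{"delta_rot":[[0,0,0],[0,0,0],[0,0,0]],"offset":[[1,0,0],[1,0,0],[1,0,0]],"fingers":[0,0,0]}' | grep -E "ee_pos|wrist"
python3 -m jog '{"delta_rot":[[0,0,0],[0,0,0],[0,0,0],[0,0,0],[0,0,0],[0,0,0],[0,0,0],[0,0,0],[0,0,0]],"offset":[[-15,0,0],[-30,0,0],[-10,-30,0],[0,-46,0],[0,-46,0],[0,-46,0],[0,-46,0],[0,0,0],[0,0,0]],"fingers":[0,0,0,0,0,0,0,0,0]}' | grep -E "ee_pos|wrist"
python3 -c "from h import *;rep()
d=dict(np.load('pics/last.npz'))
h=cv2.cvtColor(d['color'][130:225,205:310],cv2.COLOR_RGB2HSV); g=(h[...,1]>90)&(h[...,2]>60)
v,u=np.nonzero(g); print(len(u),np.median(u)+205,np.median(v)+130,cast(d,[np.median(u)+205,np.median(v)+130],48))
cv2.imwrite('pics/l2.png',cv2.resize(d['color'][125:235,200:315,::-1],None,fx=5,fy=5))"
```

```text
ee_pos: [566.2, -155.8, 84.3]
wrist_force: [-11.6, -5.3, 1.6]
ee_pos: [516.1, 60.9, 86.3]
wrist_force: [0.1, -0.5, 0.9]
t16.10 tcp [516.1  60.9  86.3] F [ 0.1 -0.5  0.9]
blk yaw 8.90 rel 9.62 (61 cols); gaps L,mid,R: [41.7, 29.0, 16.3]
11 258.0 185.0 [[613.09172915 -43.0207191   48.        ]]
```

View pics/l2.png

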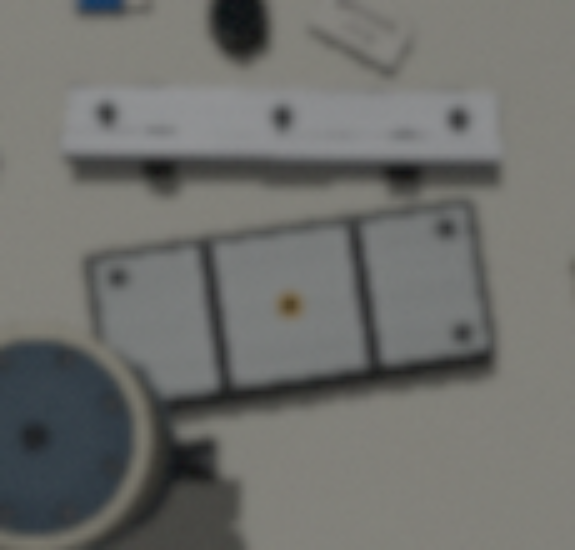

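```bash
python3 -m jog '{"delta_rot":[[0,0,-5],[0,0,-5],[0,0,0],[0,0,0],[0,0,0],[0,0,0],[0,0,0],[0,0,0],[0,0,0],[0,0,0]],"offset":[[0,0,0],[0,0,0],[3,0,0],[3,0,0],[3,0,0],[3,0,0],[2,0,0],[2,0,0],[1,0,0],[1,0,0]],"fingers":[0,0,0,0,0,0,0,0,0,0]}' | grep -E "ee_pos|wrist"
python3 -m jog '{"delta_rot":[[0,0,0],[0,0,0],[0,0,0]],"offset":[[1,0,0],[1,0,0],[1,0,0]],"fingers":[0,0,0]}' | grep -E "ee_pos|wrist|orien"
python3 -c "from h import *;rep()"
```

```text
ee_pos: [533.1, 62.8, 85.9]
wrist_force: [0.2, -0.7, -0.5]
ee_pos: [533.8, 62.6, 85.0]
orientation: [180.0, 0.3, 10.0]
wrist_force: [-8.6, -1.1, 2.1]
t17.45 tcp [533.8  62.6  85. ] F [-8.6 -1.1  2.1]
blk yaw 8.82 rel 9.55 (61 cols); gaps L,mid,R: [41.6, 29.0, 16.4]
```

Contact as predicted. Push.

```bash
python3 -m jog '{"delta_rot":[[0,0,0],[0,0,0],[0,0,0],[0,0,0]],"offset":[[0.7,0,0],[0.7,0,0],[0.7,0,0],[0.7,0,0]],"fingers":[0,0,0,0]}' | grep -E "ee_pos|wrist"
python3 -m jog '{"delta_rot":[[0,0,0],[0,0,0],[0,0,0],[0,0,0],[0,0,0]],"offset":[[1,0,0],[1,0,0],[1,0,0],[1,0,0],[1,0,0]],"fingers":[0,0,0,0,0]}' | grep -E "ee_pos|wrist"
python3 -m jog '{"delta_rot":[[0,0,0],[0,0,0],[0,0,0],[0,0,0],[0,0,0]],"offset":[[1.5,0,0],[1.5,0,0],[1.5,0,0],[1.5,0,0],[1.5,0,0]],"fingers":[0,0,0,0,0]}' | grep -E "ee_pos|wrist"
python3 -c "from h import *;rep()"
```

```text
ee_pos: [534.6, 62.5, 84.3]
wrist_force: [-12.6, -1.6, 3.5]
ee_pos: [539.1, 63.9, 83.8]
wrist_force: [-11.6, 1.6, 0.1]
ee_pos: [546.7, 65.5, 83.5]
wrist_force: [-10.6, 2.7, 0.4]
t18.90 tcp [546.7  65.5  83.5] F [-10.6   2.7   0.4]
blk yaw 4.36 rel 5.09 (68 cols); gaps L,mid,R: [32.1, 25.5, 18.8]
```

```bash
python3 -m jog '{"delta_rot":[[0,0,0],[0,0,0],[0,0,0],[0,0,0],[0,0,0],[0,0,0]],"offset":[[1.5,0,0],[1.5,0,0],[1.5,0,0],[1.5,0,0],[1.5,0,0],[1.5,0,0]],"fingers":[0,0,0,0,0,0]}' | grep -E "ee_pos|wrist"
python3 -m jog '{"delta_rot":[[0,0,0],[0,0,0],[0,0,0],[0,0,0],[0,0,0],[0,0,0]],"offset":[[1.5,0,0],[1.5,0,0],[1.5,0,0],[1.5,0,0],[1.5,0,0],[1.5,0,0]],"fingers":[0,0,0,0,0,0]}' | grep -E "ee_pos|wrist"
python3 -c "from h import *;rep()"
```

```text
ee_pos: [555.6, 67.2, 83.5]
wrist_force: [-10.7, 3.0, -0.8]
ee_pos: [564.5, 69.0, 83.4]
wrist_force: [-10.8, 3.6, -0.9]
t20.15 tcp [564.5  69.   83.4] F [-10.8   3.6  -0.9]
blk yaw -1.69 rel -1.00 (38 cols); gaps L,mid,R: [110.9, 112.2, 113.5]
```

```bash
python3 -m jog '{"delta_rot":[[0,0,0],[0,0,0],[0,0,0],[0,0,0],[0,0,0],[0,0,0]],"offset":[[1.5,0,0],[1.5,0,0],[1.5,0,0],[1.5,0,0],[1.5,0,0],[1.5,0,0]],"fingers":[0,0,0,0,0,0]}' | grep -E "ee_pos|wrist"
python3 -m jog '{"delta_rot":[[0,0,0],[0,0,0],[0,0,0],[0,0,0]],"offset":[[1,0,0],[1,0,0],[1,0,0],[1,0,0]],"fingers":[0,0,0,0]}' | grep -E "ee_pos|wrist"
python3 -m jog '{"delta_rot":[[0,0,0],[0,0,0],[0,0,0],[0,0,0],[0,0,0],[0,0,0],[0,0,0],[0,0,0],[0,0,0]],"offset":[[-15,0,0],[-40,10,0],[0,46,0],[0,46,0],[0,46,0],[0,46,0],[0,20,0],[0,0,0],[0,0,0]],"fingers":[0,0,0,0,0,0,0,0,0]}' | grep -E "ee_pos|wrist"
cat >> h.py <<'E'
def dots(d):
    """block pose from the gold dot and the dark screw marks, px -> world at z=48"""
    h=cv2.cvtColor(d['color'][130:225,205:310],cv2.COLOR_RGB2HSV); g=(h[...,1]>90)&(h[...,2]>60)
    v,u=np.nonzero(g); w=h[...,1][g].astype(float)
    return len(u),cast(d,[np.average(u,weights=w)+205,np.average(v,weights=w)+130],48)[0].round(1) if len(u) else None
E
python3 -c "from h import *;rep()
d=dict(np.load('pics/last.npz')); print(dots(d))
cv2.imwrite('pics/l3.png',cv2.resize(d['color'][125:235,200:315,::-1],None,fx=5,fy=5))"
```

```text
ee_pos: [573.5, 70.8, 83.5]
wrist_force: [-10.2, 4.4, -1.5]
ee_pos: [577.5, 71.6, 83.5]
wrist_force: [-10.0, 3.9, -0.6]
ee_pos: [562.8, -150.5, 84.9]
wrist_force: [-5.6, -2.0, 0.9]
t22.10 tcp [ 562.8 -150.5   84.9] F [-5.6 -2.   0.9]
blk yaw -1.49 rel -0.75 (11 cols); gaps L,mid,R: [135.4, 136.4, 137.3]
(0, None)
```

View pics/l3.png

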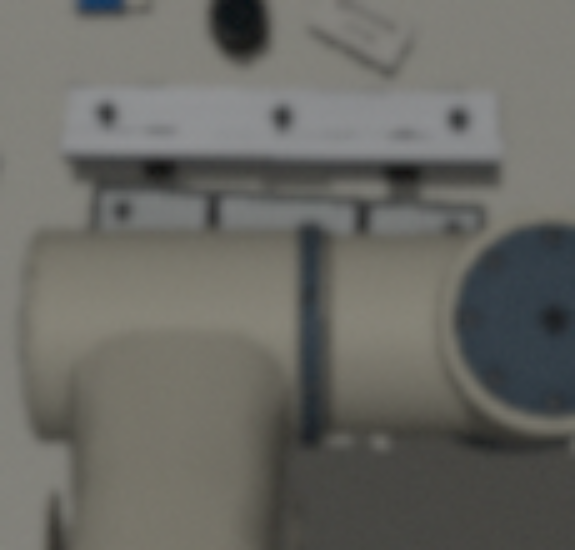

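```bash
python3 - <<'E'
from h import *
d=dict(np.load('pics/last.npz'))
g=d["color"].mean(2)
m,cs=blobs(d); c0=min(cs,key=lambda c:c[:,1].mean()); a,b=edge(d,c0,45,-1,-120,120)
# block outline: darkest row (sub-px) between rows 161 and 168 in columns clear of buttons/dividers
P=[]
for u in list(range(222,228))+list(range(246,270))+list(range(286,294)):
    v0=162+ (u-220)*0.05; r=np.arange(int(v0)-1,int(v0)+6); w=np.clip(118-g[r,u],0,None)
    i=r[np.argmin(g[r,u])]; k=np.arange(i-1,i+2); y=g[k,u]; den=y[0]-2*y[1]+y[2]
    P.append((u,i+(.5*(y[0]-y[2])/den if den>0 else 0)))
P=np.array(P); q=cast(d,P,48)[:,:2]; a2,b2=np.polyfit(q[:,1],q[:,0],1)
for _ in range(4):
    k=np.abs(q[:,0]-a2*q[:,1]-b2)<1.5; a2,b2=np.polyfit(q[k,1],q[k,0],1)
print(k.sum(),len(q),"rel",np.degrees(np.arctan(a)-np.arctan(a2)),[a*Y+b-10-a2*Y-b2 for Y in (37,-38,-113)])
E
```

```text
29 38 rel -3.347603021261831 [np.float64(7.666577938328373), np.float64(12.057658108447868), np.float64(16.44873827856736)]
```

```bash
python3 -m jog '{"delta_rot":[[0,0,0],[0,0,5],[0,0,5],[0,0,5],[0,0,5],[0,0,0],[0,0,0],[0,0,0]],"offset":[[-16,0,0],[0,0,0],[0,0,0],[0,0,0],[0,0,0],[0,0,0],[2,0,0],[2,0,0]],"fingers":[0,0,0,0,0,0,0,0]}' | grep -E "ee_pos|wrist|orien"
python3 -m jog '{"delta_rot":[[0,0,0],[0,0,0],[0,0,0],[0,0,0],[0,0,0]],"offset":[[1,0,0],[1,0,0],[1,0,0],[1,0,0],[1,0,0]],"fingers":[0,0,0,0,0]}' | grep -E "ee_pos|wrist"
python3 -m jog '{"delta_rot":[[0,0,0],[0,0,0],[0,0,0],[0,0,0]],"offset":[[1,0,0],[1,0,0],[1,0,0],[0,0,0]],"fingers":[0,0,0,0]}' | grep -E "ee_pos|wrist"
```

```text
ee_pos: [553.2, -152.4, 86.0]
orientation: [180.0, -0.0, -9.9]
wrist_force: [-0.0, -0.6, 0.4]
ee_pos: [557.8, -153.4, 85.9]
wrist_force: [0.2, 0.4, -0.5]
ee_pos: [560.8, -153.9, 85.9]
wrist_force: [-0.9, -0.4, 0.4]
```

```bash
python3 -m jog '{"delta_rot":[[0,0,0],[0,0,0],[0,0,0],[0,0,0]],"offset":[[1,0,0],[1,0,0],[1,0,0],[1,0,0]],"fingers":[0,0,0,0]}' | grep -E "ee_pos|wrist"
python3 -m jog '{"delta_rot":[[0,0,0],[0,0,0],[0,0,0],[0,0,0]],"offset":[[0.7,0,0],[0.7,0,0],[0.7,0,0],[0.7,0,0]],"fingers":[0,0,0,0]}' | grep -E "ee_pos|wrist"
python3 -m jog '{"delta_rot":[[0,0,0],[0,0,0],[0,0,0],[0,0,0]],"offset":[[1,0,0],[1,0,0],[1,0,0],[1,0,0]],"fingers":[0,0,0,0]}' | grep -E "ee_pos|wrist"
```

```text
ee_pos: [562.5, -154.4, 85.0]
wrist_force: [-7.6, 2.1, 1.4]
ee_pos: [563.2, -154.9, 84.3]
wrist_force: [-11.2, 0.7, 4.4]
ee_pos: [566.8, -156.1, 84.3]
wrist_force: [-12.0, -1.0, 4.0]
```

```bash
python3 -m jog '{"delta_rot":[[0,0,0],[0,0,0],[0,0,0],[0,0,0],[0,0,0],[0,0,0],[0,0,0],[0,0,0]],"offset":[[1,0,0],[1,0,0],[1,0,0],[1,0,0],[1,0,0],[1,0,0],[1,0,0],[1,0,0]],"fingers":[0,0,0,0,0,0,0,0]}' | grep -E "ee_pos|wrist"
python3 -m jog '{"delta_rot":[[0,0,0],[0,0,0],[0,0,0]],"offset":[[0.7,0,0],[0.7,0,0],[0.7,0,0]],"fingers":[0,0,0]}' | grep -E "ee_pos|wrist"
python3 -m jog '{"delta_rot":[[0,0,0],[0,0,0]],"offset":[[0.7,0,0],[0.7,0,0]],"fingers":[0,0]}' | grep -E "ee_pos|wrist"
python3 -m jog '{"delta_rot":[[0,0,0],[0,0,0]],"offset":[[0.6,0,0],[0.6,0,0]],"fingers":[0,0]}' | grep -E "ee_pos|wrist"
```

```text
ee_pos: [574.7, -158.0, 84.0]
wrist_force: [-10.3, -3.6, 0.3]
ee_pos: [576.9, -158.3, 83.9]
wrist_force: [-9.8, -3.6, 0.3]
ee_pos: [578.3, -158.6, 83.8]
wrist_force: [-10.0, -3.0, -0.4]
ee_pos: [579.5, -158.8, 83.8]
wrist_force: [-9.3, -4.1, -0.3]
```

```bash
python3 -m jog '{"delta_rot":[[0,0,0],[0,0,0]],"offset":[[0.6,0,0],[0.6,0,0]],"fingers":[0,0]}' | grep -E "ee_pos|wrist"
python3 -m jog '{"delta_rot":[[0,0,0],[0,0,0]],"offset":[[0.6,0,0],[0.6,0,0]],"fingers":[0,0]}' | grep -E "ee_pos|wrist"
python3 -m jog '{"delta_rot":[[0,0,0],[0,0,0]],"offset":[[0.6,0,0],[0.6,0,0]],"fingers":[0,0]}' | grep -E "ee_pos|wrist"
python3 -m jog '{"delta_rot":[[0,0,0],[0,0,0]],"offset":[[0.5,0,0],[0.5,0,0]],"fingers":[0,0]}' | grep -E "ee_pos|wrist"
```

```text
ee_pos: [580.7, -159.0, 83.8]
wrist_force: [-9.9, -4.0, -1.1]
ee_pos: [581.1, -159.2, 83.7]
wrist_force: [-13.6, -2.3, 1.9]
ee_pos: [581.3, -159.3, 83.5]
wrist_force: [-16.0, -2.1, 4.0]
ee_pos: [581.5, -159.3, 83.4]
wrist_force: [-18.3, -1.7, 6.2]
```

```bash
python3 -m jog '{"delta_rot":[[0,0,0],[0,0,0],[0,0,0],[0,0,0],[0,0,0],[0,0,0],[0,0,0]],"offset":[[-10,0,0],[-36,0,0],[-8,-45,0],[-8,-45,0],[-8,-45,0],[-8,-45,0],[-8,-45,0]],"fingers":[0,0,0,0,0,0,0]}' | grep -E "ee_pos|wrist"
python3 -m jog '{"delta_rot":[[0,0,-5],[0,0,-5],[0,0,-5],[0,0,-5],[0,0,0]],"offset":[[0,0,0],[0,0,0],[0,0,0],[0,0,0],[0,0,0]],"fingers":[0,0,0,0,0]}' | grep -E "ee_pos|wrist|orien"
python3 -c "from h import *
d=cams.read_camera('top'); np.savez('pics/last.npz',**d);print(dots(d))
cv2.imwrite('pics/l4.png',cv2.resize(d['color'][125:235,200:315,::-1],None,fx=5,fy=5))"
```

```text
ee_pos: [543.2, 80.0, 86.6]
wrist_force: [0.5, -0.0, 0.3]
ee_pos: [543.3, 78.2, 86.3]
orientation: [-180.0, -0.1, 10.1]
wrist_force: [0.5, -0.6, 0.3]
(9, array([637.2, -39.9,  48. ]))
```

View pics/l4.png

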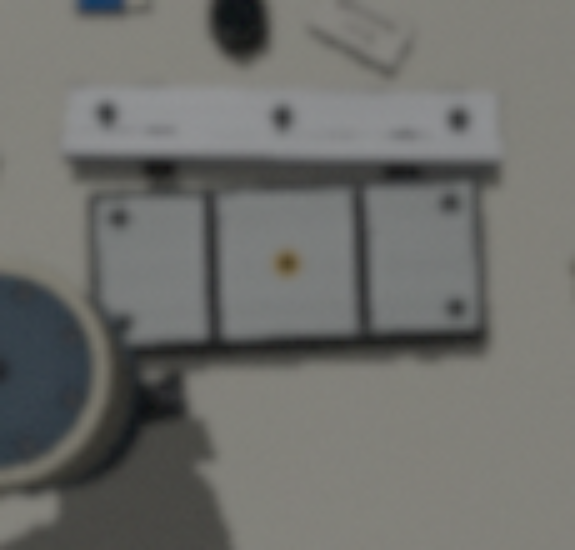

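```bash
python3 -m jog '{"delta_rot":[[0,0,0],[0,0,0],[0,0,0],[0,0,0],[0,0,0],[0,0,0],[0,0,0]],"offset":[[8,1,0],[8,1,0],[3,0.5,0],[2,0.3,0],[1,0,0],[1,0,0],[0,0,0]],"fingers":[0,0,0,0,0,0,0]}' | grep -E "ee_pos|wrist"
python3 -m jog '{"delta_rot":[[0,0,0],[0,0,0],[0,0,0],[0,0,0]],"offset":[[1,0,0],[1,0,0],[1,0,0],[1,0,0]],"fingers":[0,0,0,0]}' | grep -E "ee_pos|wrist"
python3 -m jog '{"delta_rot":[[0,0,0],[0,0,0],[0,0,0]],"offset":[[1,0,0],[1,0,0],[1,0,0]],"fingers":[0,0,0]}' | grep -E "ee_pos|wrist"
```

```text
ee_pos: [565.8, 79.0, 85.8]
wrist_force: [-0.2, -0.4, 0.4]
ee_pos: [569.0, 79.6, 85.6]
wrist_force: [-3.7, 0.3, 1.8]
ee_pos: [569.7, 79.5, 84.7]
wrist_force: [-11.1, -0.6, 3.7]
```

```bash
python3 -m jog '{"delta_rot":[[0,0,0],[0,0,0],[0,0,0]],"offset":[[0.7,0,0],[0.7,0,0],[0.7,0,0]],"fingers":[0,0,0]}' | grep -E "ee_pos|wrist"
python3 -m jog '{"delta_rot":[[0,0,0],[0,0,0],[0,0,0]],"offset":[[0.7,0,0],[0.7,0,0],[0.7,0,0]],"fingers":[0,0,0]}' | grep -E "ee_pos|wrist"
python3 -m jog '{"delta_rot":[[0,0,0],[0,0,0],[0,0,0]],"offset":[[0.7,0,0],[0.7,0,0],[0.7,0,0]],"fingers":[0,0,0]}' | grep -E "ee_pos|wrist"
```

```text
ee_pos: [570.8, 79.7, 84.3]
wrist_force: [-11.8, -0.2, 3.9]
ee_pos: [572.8, 80.3, 84.2]
wrist_force: [-11.3, 1.4, 4.3]
ee_pos: [574.9, 81.0, 84.1]
wrist_force: [-10.9, 1.6, 2.6]
```

```bash
python3 -m jog '{"delta_rot":[[0,0,0],[0,0,0]],"offset":[[0.6,0,0],[0.6,0,0]],"fingers":[0,0]}' | grep -E "ee_pos|wrist"
python3 -m jog '{"delta_rot":[[0,0,0],[0,0,0]],"offset":[[0.6,0,0],[0.6,0,0]],"fingers":[0,0]}' | grep -E "ee_pos|wrist"
python3 -m jog '{"delta_rot":[[0,0,0],[0,0,0]],"offset":[[0.6,0,0],[0.6,0,0]],"fingers":[0,0]}' | grep -E "ee_pos|wrist"
```

```text
ee_pos: [576.0, 81.2, 84.0]
wrist_force: [-10.7, 2.0, 2.0]
ee_pos: [577.3, 81.6, 84.0]
wrist_force: [-10.5, 1.7, 1.8]
ee_pos: [578.5, 81.9, 84.0]
wrist_force: [-10.5, 2.9, 2.2]
```

```bash
python3 -m jog '{"delta_rot":[[0,0,0],[0,0,0]],"offset":[[0.5,0,0],[0.5,0,0]],"fingers":[0,0]}' | grep -E "ee_pos|wrist"
python3 -m jog '{"delta_rot":[[0,0,0],[0,0,0]],"offset":[[0.5,0,0],[0.5,0,0]],"fingers":[0,0]}' | grep -E "ee_pos|wrist"
python3 -m jog '{"delta_rot":[[0,0,0],[0,0,0]],"offset":[[0.5,0,0],[0.5,0,0]],"fingers":[0,0]}' | grep -E "ee_pos|wrist"
```

```text
ee_pos: [579.5, 82.1, 83.9]
wrist_force: [-10.9, 2.4, 1.4]
ee_pos: [580.5, 82.3, 83.9]
wrist_force: [-11.2, 3.5, 1.6]
ee_pos: [581.5, 82.6, 83.8]
wrist_force: [-9.7, 2.9, 0.8]
```

```bash
python3 -m jog '{"delta_rot":[[0,0,0],[0,0,0]],"offset":[[0.5,0,0],[0.5,0,0]],"fingers":[0,0]}' | grep -E "ee_pos|wrist"
python3 -m jog '{"delta_rot":[[0,0,0],[0,0,0]],"offset":[[0.5,0,0],[0.5,0,0]],"fingers":[0,0]}' | grep -E "ee_pos|wrist"
python3 -m jog '{"delta_rot":[[0,0,0],[0,0,0]],"offset":[[0.5,0,0],[0.5,0,0]],"fingers":[0,0]}' | grep -E "ee_pos|wrist"
python3 -c "from h import *
d=cams.read_camera('top'); np.savez('pics/last.npz',**d);print(dots(d))"
```

```text
ee_pos: [582.5, 82.7, 83.8]
wrist_force: [-11.7, 3.3, 0.5]
ee_pos: [582.7, 82.8, 83.6]
wrist_force: [-13.6, 3.2, 3.3]
ee_pos: [582.8, 82.7, 83.5]
wrist_force: [-17.1, 3.6, 4.2]
(8, array([640.4, -38.3,  48. ]))
```

```bash
python3 -m jog '{"delta_rot":[[0,0,0],[0,0,0],[0,0,0],[0,0,0],[0,0,0],[0,0,0],[0,0,0]],"offset":[[-10,0,0],[-36,0,0],[-8,45,0],[-8,45,0],[-8,45,0],[-8,45,0],[-8,45,0]],"fingers":[0,0,0,0,0,0,0]}' | grep -E "ee_pos|wrist"
python3 -m jog '{"delta_rot":[[0,0,5],[0,0,5],[0,0,5],[0,0,5],[0,0,0]],"offset":[[0,0,0],[0,0,0],[0,0,0],[0,0,0],[0,0,0]],"fingers":[0,0,0,0,0]}' | grep -E "ee_pos|wrist|orien"
python3 -m jog '{"delta_rot":[[0,0,0],[0,0,0],[0,0,0],[0,0,0],[0,0,0],[0,0,0]],"offset":[[8,-1,0],[8,-1,0],[6,-0.5,0],[4,0,0],[2,0,0],[0,0,0]],"fingers":[0,0,0,0,0,0]}' | grep -E "ee_pos|wrist|orien"
python3 -c "from h import *
d=cams.read_camera('top'); np.savez('pics/last.npz',**d);print(dots(d))"
```

```text
ee_pos: [543.4, -155.5, 86.6]
wrist_force: [0.8, 0.8, 0.3]
ee_pos: [543.4, -153.7, 86.3]
orientation: [180.0, -0.1, -10.0]
wrist_force: [-0.4, 0.4, 0.8]
ee_pos: [571.0, -156.0, 85.7]
orientation: [180.0, 0.0, -10.0]
wrist_force: [0.0, -0.5, -0.9]
(0, None)
```

```bash
python3 -m jog '{"delta_rot":[[0,0,0],[0,0,0],[0,0,0],[0,0,0]],"offset":[[1,0,0],[1,0,0],[1,0,0],[1,0,0]],"fingers":[0,0,0,0]}' | grep -E "ee_pos|wrist"
python3 -m jog '{"delta_rot":[[0,0,0],[0,0,0],[0,0,0]],"offset":[[1,0,0],[1,0,0],[1,0,0]],"fingers":[0,0,0]}' | grep -E "ee_pos|wrist"
python3 -m jog '{"delta_rot":[[0,0,0],[0,0,0],[0,0,0]],"offset":[[0.7,0,0],[0.7,0,0],[0.7,0,0]],"fingers":[0,0,0]}' | grep -E "ee_pos|wrist"
```

```text
ee_pos: [574.8, -156.6, 85.9]
wrist_force: [-0.2, 0.0, -0.3]
ee_pos: [576.1, -157.0, 85.2]
wrist_force: [-5.1, 1.6, 1.6]
ee_pos: [576.6, -157.4, 84.6]
wrist_force: [-9.9, 1.0, 3.0]
```

```bash
python3 -m jog '{"delta_rot":[[0,0,0],[0,0,0],[0,0,0]],"offset":[[0.7,0,0],[0.7,0,0],[0.7,0,0]],"fingers":[0,0,0]}' | grep -E "ee_pos|wrist"
python3 -m jog '{"delta_rot":[[0,0,0],[0,0,0],[0,0,0]],"offset":[[0.6,0,0],[0.6,0,0],[0.6,0,0]],"fingers":[0,0,0]}' | grep -E "ee_pos|wrist"
python3 -m jog '{"delta_rot":[[0,0,0],[0,0,0]],"offset":[[0.5,0,0],[0.5,0,0]],"fingers":[0,0]}' | grep -E "ee_pos|wrist"
```

```text
ee_pos: [577.8, -157.8, 84.4]
wrist_force: [-10.4, 0.8, 4.1]
ee_pos: [578.9, -158.3, 84.2]
wrist_force: [-13.1, 1.3, 5.0]
ee_pos: [579.1, -158.3, 83.8]
wrist_force: [-15.7, 1.0, 4.3]
```

```bash
python3 -m jog '{"delta_rot":[[0,0,0],[0,0,0],[0,0,0]],"offset":[[0.5,0,0],[0.4,0,0],[0,0,0]],"fingers":[0,0,0]}' | grep -E "ee_pos|wrist"
python3 -m jog '{"delta_rot":[[0,0,0],[0,0,0],[0,0,0],[0,0,0],[0,0,0],[0,0,0],[0,0,0]],"offset":[[-10,0,0],[-36,0,0],[-8,-45,0],[-8,-45,0],[-8,-45,0],[-8,-45,0],[-8,-45,0]],"fingers":[0,0,0,0,0,0,0]}' | grep -E "ee_pos|wrist"
python3 -m jog '{"delta_rot":[[0,0,-5],[0,0,-5],[0,0,-5],[0,0,-5],[0,0,0]],"offset":[[0,0,0],[0,0,0],[0,0,0],[0,0,0],[0,0,0]],"fingers":[0,0,0,0,0]}' | grep -E "time|ee_pos|wrist|orien"
python3 -c "from h import *
d=cams.read_camera('top'); np.savez('pics/last.npz',**d);print(dots(d))
a,b=edge(d,sorted(blobs(d)[1],key=lambda c:c[:,1].mean())[0],45,-1,-120,120); print(a,b)
cv2.imwrite('pics/l5.png',cv2.resize(d['color'][140:210,210:310,::-1],None,fx=7,fy=7))"
```

```text
ee_pos: [579.2, -158.4, 83.5]
wrist_force: [-15.9, 2.5, 5.3]
ee_pos: [540.4, 80.2, 86.6]
wrist_force: [1.0, 0.7, -0.1]
time: 37.9
ee_pos: [540.5, 78.4, 86.4]
orientation: [-180.0, -0.1, 10.1]
wrist_force: [0.1, -0.3, 0.6]
(11, array([642. , -38.8,  48. ]))
0.01908859971192199 614.8641051102304
```

View pics/l5.png

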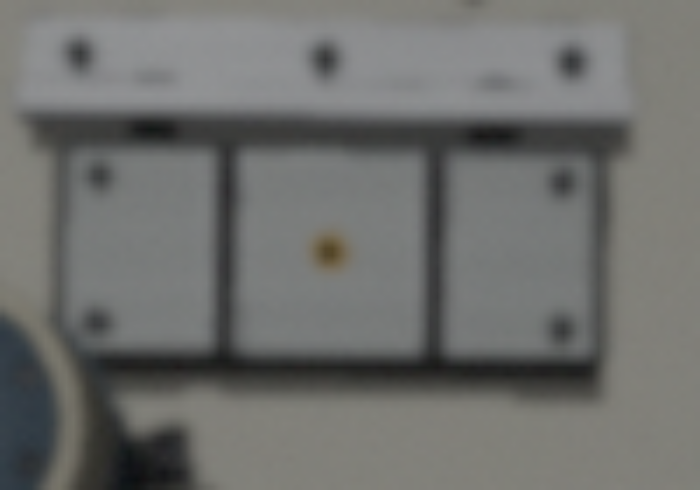

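```bash
python3 -m jog '{"delta_rot":[[0,0,0],[0,0,0],[0,0,0],[0,0,0],[0,0,0],[0,0,0],[0,0,0],[0,0,0]],"offset":[[8,1,0],[8,1,0],[8,1,0],[6,0.5,0],[4,0.3,0],[2,0,0],[1,0,0],[0,0,0]],"fingers":[0,0,0,0,0,0,0,0]}' | grep -E "ee_pos|wrist"
python3 -m jog '{"delta_rot":[[0,0,0],[0,0,0],[0,0,0]],"offset":[[1,0,0],[1,0,0],[1,0,0]],"fingers":[0,0,0]}' | grep -E "ee_pos|wrist"
python3 -m jog '{"delta_rot":[[0,0,0],[0,0,0],[0,0,0]],"offset":[[1,0,0],[1,0,0],[1,0,0]],"fingers":[0,0,0]}' | grep -E "ee_pos|wrist"
```

```text
ee_pos: [576.8, 80.7, 85.8]
wrist_force: [-0.1, 0.1, 1.4]
ee_pos: [579.8, 81.3, 86.0]
wrist_force: [-0.3, 0.1, 0.6]
ee_pos: [581.3, 81.4, 85.3]
wrist_force: [-6.7, 0.6, 1.5]
```

```bash
python3 -m jog '{"delta_rot":[[0,0,0],[0,0,0],[0,0,0]],"offset":[[0.7,0,0],[0.7,0,0],[0.7,0,0]],"fingers":[0,0,0]}' | grep -E "ee_pos|wrist"
python3 -m jog '{"delta_rot":[[0,0,0],[0,0,0]],"offset":[[0.6,0,0],[0.6,0,0]],"fingers":[0,0]}' | grep -E "ee_pos|wrist"
python3 -m jog '{"delta_rot":[[0,0,0],[0,0,0]],"offset":[[0.5,0,0],[0.5,0,0]],"fingers":[0,0]}' | grep -E "ee_pos|wrist"
```

```text
ee_pos: [581.8, 81.4, 84.6]
wrist_force: [-9.4, -0.3, 3.3]
ee_pos: [582.2, 81.5, 84.3]
wrist_force: [-13.3, -0.4, 3.5]
ee_pos: [582.3, 81.5, 84.0]
wrist_force: [-13.8, 0.2, 4.3]
```

```bash
python3 -m jog '{"delta_rot":[[0,0,0],[0,0,0]],"offset":[[0.5,0,0],[0.5,0,0]],"fingers":[0,0]}' | grep -E "ee_pos|wrist"
python3 -m jog '{"delta_rot":[[0,0,0],[0,0,0],[0,0,0]],"offset":[[0.4,0,0],[0.3,0,0],[0,0,0]],"fingers":[0,0,0]}' | grep -E "ee_pos|wrist"
```

```text
ee_pos: [582.5, 81.4, 83.6]
wrist_force: [-15.8, -0.5, 5.4]
ee_pos: [582.6, 81.4, 83.4]
wrist_force: [-16.1, -0.4, 5.8]
```

```bash
python3 -m jog '{"delta_rot":[[0,0,0],[0,0,0],[0,0,0],[0,0,0],[0,0,0],[0,0,0],[0,0,0]],"offset":[[-10,0,0],[-36,0,0],[-8,45,0],[-8,45,0],[-8,45,0],[-8,45,0],[-8,45,0]],"fingers":[0,0,0,0,0,0,0]}' | grep -E "ee_pos|wrist"
python3 -m jog '{"delta_rot":[[0,0,5],[0,0,5],[0,0,5],[0,0,5],[0,0,0]],"offset":[[0,0,0],[0,0,0],[0,0,0],[0,0,0],[0,0,0]],"fingers":[0,0,0,0,0]}' | grep -E "ee_pos|wrist"
python3 -m jog '{"delta_rot":[[0,0,0],[0,0,0],[0,0,0],[0,0,0],[0,0,0],[0,0,0],[0,0,0]],"offset":[[8,-1,0],[8,-1,0],[6,-0.5,0],[4,0,0],[3,0,0],[2,0,0],[0,0,0]],"fingers":[0,0,0,0,0,0,0]}' | grep -E "ee_pos|wrist"
python3 -m jog '{"delta_rot":[[0,0,0],[0,0,0],[0,0,0]],"offset":[[1,0,0],[1,0,0],[1,0,0]],"fingers":[0,0,0]}' | grep -E "ee_pos|wrist"
```

```text
ee_pos: [543.8, -155.6, 86.6]
wrist_force: [0.4, -0.8, 0.2]
ee_pos: [543.8, -153.9, 86.3]
wrist_force: [-0.5, -0.5, 1.2]
ee_pos: [574.2, -156.7, 85.8]
wrist_force: [-0.8, 1.5, 0.4]
ee_pos: [577.1, -157.2, 85.9]
wrist_force: [-0.1, 0.7, 0.4]
```

```bash
python3 -m jog '{"delta_rot":[[0,0,0],[0,0,0],[0,0,0],[0,0,0]],"offset":[[1,0,0],[1,0,0],[0.8,0,0],[0.7,0,0]],"fingers":[0,0,0,0]}' | grep -E "ee_pos|wrist"
python3 -m jog '{"delta_rot":[[0,0,0],[0,0,0],[0,0,0]],"offset":[[0.7,0,0],[0.7,0,0],[0.7,0,0]],"fingers":[0,0,0]}' | grep -E "ee_pos|wrist"
python3 -m jog '{"delta_rot":[[0,0,0],[0,0,0],[0,0,0]],"offset":[[0.6,0,0],[0.5,0,0],[0,0,0]],"fingers":[0,0,0]}' | grep -E "ee_pos|wrist"
```

```text
ee_pos: [578.3, -157.7, 85.0]
wrist_force: [-7.4, 1.7, 2.2]
ee_pos: [578.7, -158.0, 84.4]
wrist_force: [-11.9, 1.2, 3.6]
ee_pos: [578.8, -158.2, 84.0]
wrist_force: [-13.4, 1.5, 3.6]
```

```bash
python3 -m jog '{"delta_rot":[[0,0,0],[0,0,0],[0,0,0],[0,0,0]],"offset":[[0.5,0,0],[0.5,0,0],[0.4,0,0],[0,0,0]],"fingers":[0,0,0,0]}' | grep -E "ee_pos|wrist"
python3 -m jog '{"delta_rot":[[0,0,0],[0,0,0],[0,0,0]],"offset":[[0.4,0,0],[0.3,0,0],[0,0,0]],"fingers":[0,0,0]}' | grep -E "ee_pos|wrist"
python3 -m jog '{"delta_rot":[[0,0,0],[0,0,0],[0,0,0],[0,0,0],[0,0,0],[0,0,0],[0,0,0],[0,0,0],[0,0,0],[0,0,0]],"offset":[[-10,0,0],[-40,0,0],[-40,0,0],[0,0,-40],[0,0,-40],[-40,0,-20],[-40,0,0],[-20,0,0],[0,0,0],[0,0,0]],"fingers":[0,0,0,0,0,0,0,0,0,0]}' | grep -E "time|ee_pos|wrist"
python3 -c "from h import *
d=cams.read_camera('top'); np.savez('pics/last.npz',**d);print(dots(d))
g=d['color'].mean(2)
P=[]
for u in list(range(224,240))+list(range(246,270))+list(range(276,292)):
    r=np.arange(186,202); i=r[np.argmin(np.diff(g[185:202,u]))]; P.append((u,i))
q=cast(d,np.array(P),48); k=np.ones(len(q),bool)
for _ in range(4): a,b=np.polyfit(q[k,1],q[k,0],1); k=np.abs(q[:,0]-a*q[:,1]-b)<3
d0=dict(np.load('pics/top0.npz')); s=edge(d0,sorted(blobs(d0)[1],key=lambda c:c[:,1].mean())[0],45,-1,-120,120)
print('block slope',a,'stop slope',s[0],'near edge',a*-38+b,'button x',s[0]*-38+s[1]-10)"
```

```text
ee_pos: [579.1, -158.3, 83.6]
wrist_force: [-15.5, 2.3, 4.8]
ee_pos: [579.2, -158.5, 83.4]
wrist_force: [-17.0, 3.4, 4.7]
time: 45.45
ee_pos: [399.4, -125.7, 186.7]
wrist_force: [0.1, -0.2, -0.5]
(9, array([642.3, -39.4,  48. ]))
block slope 0.011599040495436395 stop slope 0.012794163026082843 near edge 595.2339747811917 button x 690.3200964771243
```

```bash
python3 -c "from workcell import bot;print(bot.close_job())"
```

```text
the job is handed in; nothing more can be done
None
```

I walked the block to the stop, pressed both ends home and handed the job in. By the top camera it is square to the stop within about 0.001 rad, and by the last end presses flush within about 1 mm. It swung to about -9° and +9.6°. Pushes read up to about 18 N, but one sideways move also nudged the block, and I don't know its peak force; the judge's verdict was not shown.

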